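# Book out a press punch and hold its nose to the inspection camera

## Robot

A 6-joint arm with a two-finger parallel gripper is mounted at the origin on the work surface. World frame = base frame: x ahead of the robot, y to its left, z up, the work surface at z = 0. Lengths are in mm, angles in rad, forces in N, time in s.
With the tool pointing down it reaches from about 300 to 875 mm from the base axis. Payload 6.4 kg.
Tool frame: the origin (TCP) lies midway between the tips of the shut fingers; the grasp point (between the pads) lies 19 mm behind it; z points along the fingers, y is the line along which they close (so a half turn about z gives the same grasp; the last joint's range is limited). The gripper opens to 85 mm and grips with 20 to 120 N. Pads are 22 mm wide; open, the fingers measure 114 mm over their backs; the gripper's body (76 mm by 85 mm) begins 54 mm behind the grasp point. The pads swing forward as they close: fully open they stand 13 mm farther back than shut.
Start: joints at [-1.352, 0.181, 1.607, -0, 1.354, -0.206], TCP at [236.997, -523.902, 231.288] pointing down, gripper open.
Joint ranges: [-2.99, 2.99], [-0.89, 2.07], [0.3, 2.58], [-1.14, 4.28], [0, 2.63], [-3.12, 3.12]. Speed limits (rad/s): [2.57, 2.57, 3.01, 3.14, 3.14, 3.14].

## Interface

Orientations are given as a unit quaternion [w, x, y, z].
In Python, from plant import manip gives the robot as it stands.
- The arm moves only by the shell command python3 jog.py 'ROWS'. ROWS is rows parted by semicolons, their numbers by spaces, 1 to 12 of them, each of 5 numbers: dx, dy, dz in mm, then a turn about the tool's z in rad, then the opening from 0.0 (shut) to 1.0 (fully open); each row shifts and turns the commanded pose from where the row before left it, along the tool's axes as they then stand; what a row does not reach is not made up. A row lasts 1/10 s, in which the tool goes at most 50 mm and 0.15 rad, less where a joint would pass 70% of its speed; a pose out of reach is approached as far as the arm can. The fingers move at their own pace and stop on an object; the grip force is fixed at half the most. Time passes only in rows, so rows that do not move let the fingers close. It prints the time, the measured TCP pose, the force, the opening and the grip force at its end.
- manip.state(): the state, without advancing time (a new reading comes with each control period).
- manip.get_image(name): name is "side" or "top" or "wrist"; returns the picture (420x560x3 uint8, red, green, blue); there is no depth.
- manip.camera_model(name): a dict with "intrinsics" (3x3 intrinsics, pixels), "camera_from_world" (4x4, takes a point from world to camera coordinates). Camera axes: x right, y down, z forward; pixel columns grow to the right and rows downward; lengths in mm; the calibration is good to about 2 mm. The wrist camera is an equidistant fisheye: a pixel r from the principal point sees the ray r / f radians off the axis. A picture is of the moment at which its call begins: read the wrist's pose just before it. camera_model takes no time and is no camera call; for the wrist camera it gives the pose at the moment of the call.
- manip.close_job(): hands the job in; it is judged then, once.
The state is a dict: "t": time; "joints": joint angles; "dq": joint speeds; "joint_efforts": joint torques, N m; "tcp_pos": TCP position; "orientation": TCP orientation; "force": force on the tool from outside, world axes, zero at the start; "torque": the same for the moment, N m; "grip_width": opening from 0.0 (shut) to 1.0 (fully open); "grasp_force": force on a finger pad.
Only numpy, scipy, OpenCV 4.12 (cv2) and the standard library are available. Lean on these libraries where they do the work, as an engineer would, in place of code of your own. Each camera call takes 0.05 s, during which the arm holds its last target. There are 200 camera calls.

## Task

Book out and check the press punch: it stands in the grey sleeve in the code reader's ring, so turn that sleeve where it stands until its code plate faces the reader's window. Only then draw the punch up out of the sleeve, leaving the sleeve standing in the ring with its code still facing the reader, and tip the punch so that its nose points straight into the inspection camera's tilted lens, centred on it and about 60 mm in front of the ring light. Finish while still holding the punch there, steady and touching nothing but the gripper, with everything else on the bench left where it was.

Things in the scene. Friction and masses are not known exactly. Their poses are not given: they have to be found in the camera images.
- sleeve: grey plastic sleeve standing loose in the reader's ring: 52 mm outside diameter, 56 mm high, bore 29 mm, floor 5 mm thick, 0.16 kg, turns easily. Origin: centre of underside; z up. +x points out through the code plate, a flat boss 26 mm wide, 11 to 53 mm up, 5.5 mm proud of the round side (white tick on the rim above it). Its bare round +y and -y sides are for gripping.
- sleeve_code (a point): centre of the printed code on the sleeve's plate, 32 mm out along the sleeve's +x and 36 mm above its underside.
- punch: plain steel press punch, 90 mm long, about 0.25 kg, standing nose down on the sleeve's floor, 2 mm play all round, its round shank 39 mm out of the sleeve. Origin: centre of the nose face; z along its axis from nose to shank end. Nose 14 mm diameter for 30 mm; shank 25 mm diameter from 37 to 90 mm; centre of mass about 56 mm from the nose.
- code_reader: fixed code reader: plate 205 x 104 mm, 8 mm thick, with a black ring on it (inside 57, outside 68 mm diameter, 4 mm high) in which the sleeve stands on the plate. Origin: ring's centre, on the plate's underside (8 mm below the sleeve). +x points from the ring to the grey reader block: window 90 mm from the ring's centre, top 71 mm up; all reaches 165 mm along +x.
- reader_window (a point): centre of the reader's window, 90 mm along the reader's +x and 45 mm above its origin; the window looks towards the ring.
- camera: fixed inspection camera: grey body, black barrel, black ring light of 66 mm diameter with a white face round the lens glass. Origin: centre of the ring light's front face, 125 mm above the bench; +z is the lens axis, out of the lens, up at 45 degrees and roughly towards the robot. The unit is up to 150 mm high and lies behind its front face, but for its base plate.
- camera_focus (a point): the point of sharp focus, 60 mm out along the camera's +z from its origin, about 167 mm above the bench; its axes are the camera's.
- spare_sleeve: second grey sleeve of the same shape and size, but empty, standing upright on the bench away from the reader. Origin at the centre of its underside. A bystander.
- die_button: steel ring (die button), 40 mm outside diameter, 18 mm bore, 26 mm high, on the bench. Origin at the centre of its underside. A bystander.
- link_a: flat stamped steel link lying on the bench, 5 mm thick, about 75 mm long: a 44 mm round head at the body's origin (on the underside), a 26 mm round tail 40 mm along its +x. A bystander.
- link_b: flat stamped steel link lying on the bench, 5 mm thick, about 75 mm long: a 44 mm round head at the body's origin (on the underside), a 26 mm round tail 40 mm along its +x. A bystander.
- spanner: flat steel spanner lying on the bench, 160 mm long along its x, 8 mm thick; origin at mid-length. A bystander.
- oil_bottle: closed white plastic bottle with black cap, 48 mm diameter, 105 mm high, standing. Origin at the centre of its underside. A bystander.

How it is judged:
By the outcome, as a careful person would: the job done as asked, in the order asked, and still so for the second after the job is handed in, while the arm keeps its last pose, push and grip.
It also fails if it takes over 67 s, if anything falls off the work surface, if the arm or the gripper's body presses on something with over 40 N, if the wrist force passes 120 N, or if a joint passes its speed limit or range.

## Working session

There is one attempt and no reset: what is moved stays moved. The work goes in short steps, Python scripts to look and compute and a shell command to move; the robot and the scene stay as the last step left them, time stands still between calls to the robot, and variables do not carry over. Pictures are saved under pics/ and viewed, at most 10 in all, crops included, and the job is handed in when it is done.

```bash
ls; mkdir -p pics
python3 - <<'E'
from plant import manip
import cv2,numpy as np
for n in ["top","side","wrist"]:
    m=manip.camera_model(n); im=manip.get_image(n)
    cv2.imwrite(f"pics/{n}0.png",im[:,:,::-1])
    print(n,np.round(m["intrinsics"],1).tolist(),np.round(m["camera_from_world"],3).tolist())
print(manip.state())
a=cv2.imread("pics/top0.png")
E
```

```text
jog.py
pics
plant.py
5 jog.py
top [[494.9, 0.0, 282.5], [0.0, 494.9, 210.3], [0.0, 0.0, 1.0]] [[0.014, -1.0, 0.01, -31.412], [-0.997, -0.015, -0.076, 608.582], [0.076, -0.009, -0.997, 1322.117], [0.0, 0.0, 0.0, 1.0]]
side [[407.5, 0.0, 287.8], [0.0, 407.5, 214.3], [0.0, 0.0, 1.0]] [[-0.991, -0.132, 0.002, 588.793], [-0.101, 0.748, -0.656, 154.544], [0.085, -0.65, -0.755, 953.278], [0.0, 0.0, 0.0, 1.0]]
wrist [[325.2, 0.0, 272.1], [0.0, 325.2, 205.8], [0.0, 0.0, 1.0]] [[0.412, -0.911, -0.001, -574.199], [-0.866, -0.392, 0.312, -40.529], [-0.285, -0.128, -0.95, 379.553], [0.0, 0.0, 0.0, 1.0]]
{'t': 0.15, 'joints': array([-1.35229500e+00,  1.81360654e-01,  1.60776526e+00,  1.94786326e-06,
        1.35379689e+00, -2.06299267e-01]), 'dq': array([ 1.71264183e-03, -3.13015469e-03, -2.67495312e-03, -7.25009933e-05,
        3.90048386e-04,  1.71041830e-03]), 'joint_efforts': array([ 1.17642587e-03, -4.45260179e+01, -3.51691818e+01, -2.64241435e-04,
        5.81814922e-03,  8.47544968e-08]), 'tcp_pos': array([ 236.90503005, -523.47322477,  230.60289045]), 'orientation': array([-6.65069699e-04,  9.77527560e-01,  2.10806609e-01, -3.10669103e-06]), 'force': array([ 0.25078195, -0.07191833, -0.37610171]), 'torque': array([0.03887394, 0.01641333, 0.0234449 ]), 'grasp_force': 0.0, 'grip_width': 1.0015919617228002}
```
View pics/top0.png

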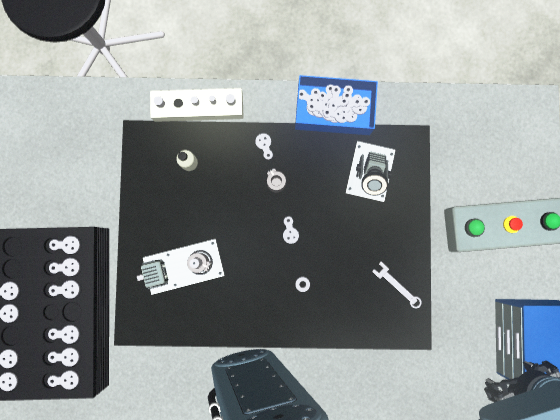

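View pics/side0.png

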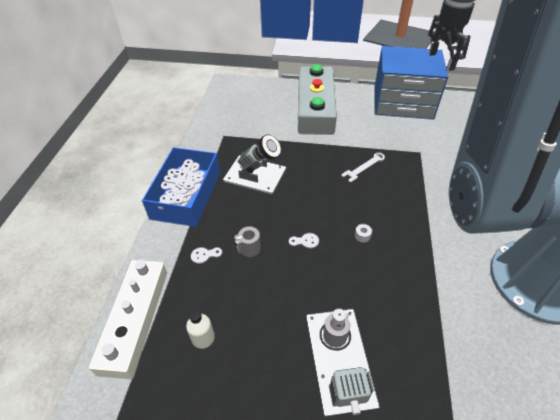

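The top view shows the reader ring at about (200,262), its block at (152,275), the camera ring light at (375,184) and the spare sleeve at (276,180). In the side view the ring is at (337,330) and the ring light at (270,147). Next I'll zoom in on these.

Create h.py:
```python
import numpy as np, cv2
from plant import manip
from scipy.spatial.transform import Rotation as R
def ray(n,uv,m=None):
    m=m or manip.camera_model(n); K=np.array(m["intrinsics"]); T=np.array(m["camera_from_world"])
    d=np.array([(uv[0]-K[0,2])/K[0,0],(uv[1]-K[1,2])/K[1,1]])
    if n=="wrist":
        r=np.hypot(*d); d=np.array([*(d/max(r,1e-9)*np.sin(r)),np.cos(r)])
    else: d=np.array([*d,1])
    d=T[:3,:3].T@d; return -T[:3,:3].T@T[:3,3], d/np.linalg.norm(d)
def onz(n,uv,z,m=None):
    o,d=ray(n,uv,m); return o+d*(z-o[2])/d[2]
def tri(a,b):
    A=np.zeros((3,3));B=np.zeros(3);
    for o,d in (a,b):
        P=np.eye(3)-np.outer(d,d);A+=P;B+=P@o
    x=np.linalg.solve(A,B); return x,[np.linalg.norm(np.cross(x-o,d)) for o,d in (a,b)]
def proj(n,X,m=None):
    m=m or manip.camera_model(n); K=np.array(m["intrinsics"]); T=np.array(m["camera_from_world"])
    p=T[:3,:3]@np.asarray(X,float)+T[:3,3]
    if n=="wrist":
        r=np.hypot(p[0],p[1]); th=np.arctan2(r,p[2]); return K[:2,2]+K[0,0]*th*p[:2]/max(r,1e-9)
    return K[:2,2]+K[0,0]*p[:2]/p[2]
def tool():
    s=manip.state(); q=s["orientation"]; return s["tcp_pos"],R.from_quat([q[1],q[2],q[3],q[0]])
```

Run:
```python
import cv2,numpy as np
t=cv2.imread("pics/top0.png");s=cv2.imread("pics/side0.png")
def c(i,x,y,w=100,h=75):return cv2.resize(i[y:y+h,x:x+w],(400,300),interpolation=cv2.INTER_CUBIC)
cv2.imwrite("pics/z.png",np.vstack([np.hstack([c(t,130,228),c(t,325,140)]),np.hstack([c(s,295,300,120,90),c(s,215,125)])]))
```

```text
(no output)
```

View pics/z.png

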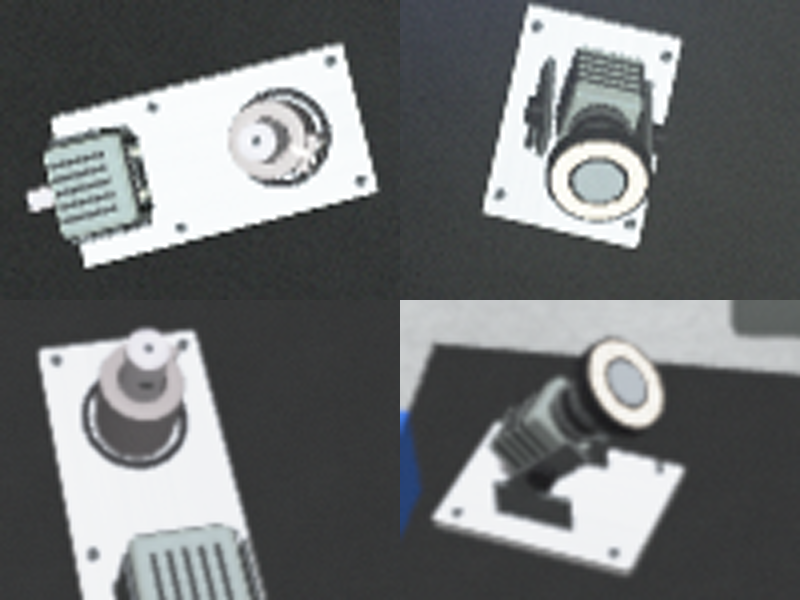

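View pics/wrist0.png

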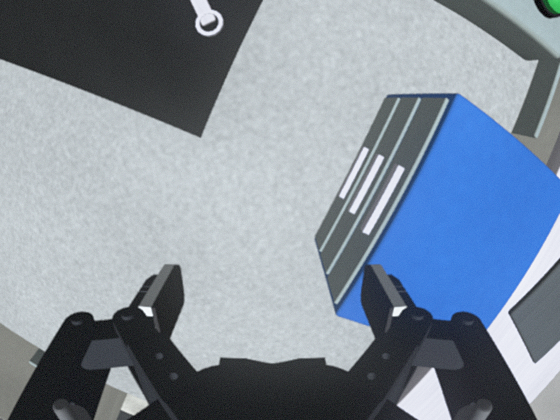

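The zoom shows the boss and tick on the ring's far (−y) side, roughly opposite the reader. It also shows the plate corners, and the ring light's centre at about top (374.5,185) and side (271,146). I'll compute rough poses from these.

Run:
```python
from h import *
f=lambda x,y,x0,y0,s=4:(x0+(x+.5)/s-.5,y0+(y+.5)/s-.5)
P=[onz("top",f(*p,130,228),8)for p in[(343,43),(377,190),(86,268),(52,116)]]
for p in P:print(p.round(1))
print("len",np.linalg.norm(P[0]-P[3]),np.linalg.norm(P[0]-P[1]))
e=(P[3]+P[2]-P[0]-P[1])/2;print("reader yaw",np.degrees(np.arctan2(e[1],e[0])))
yw=np.arctan2(e[1],e[0]);u=np.array([np.cos(yw),np.sin(yw),0])
c=sum(P)/4; print("c",c)
# ring ellipse centre in top & side
print("ring top",onz("top",f(280,137,130,228),12), "side",onz("side",(295+(134+.5)*120/400-.5,300+(118+.5)*.3-.5),12))
print("punch",tri(ray("top",f(257,141,130,228)),ray("side",(295+148.5*.3-.5,300+48.5*.3-.5))))
print("camera",tri(ray("top",f(198,180,325,140)),ray("side",f(225,83,215,125))))
Q=[onz("top",f(x-400,y,325,140),8)for x,y in[(530,5),(682,40),(638,248),(485,213)]]
for p in Q:print(p.round(1))
a=Q[2]+Q[3]-Q[0]-Q[1];b=Q[0]+Q[3]-Q[1]-Q[2]
print("cam yaw",np.degrees(np.arctan2(a[1],a[0])),np.degrees(np.arctan2(-b[0],b[1]))+180, np.linalg.norm(a)/2,np.linalg.norm(b)/2)
```

```text
[530.4 159.9   8. ]
[431.  134.4   8. ]
[375.9 329.8   8. ]
[477.9 356.5   8. ]
len 203.4268661672905 102.65891731756871
reader yaw 105.35303866823422
c [453.79423455 245.15173124   8.        ]
ring top [466.0165966  200.55247978  12.        ] side [467.59185865 204.0786155   12.        ]
punch (array([466.68380424, 201.341143  ,  99.82267747]), [np.float64(0.762461468854501), np.float64(0.7624614688544245)])
camera (array([ 671.46609697, -252.2023854 ,  123.61465038]), [np.float64(1.4217096660624913), np.float64(1.4217096660626631)])
[ 807.2 -227.4    8. ]
[ 784.2 -333.4    8. ]
[ 638.5 -302.5    8. ]
[ 661.1 -196.7    8. ]
cam yaw 168.09757810715763 167.86137973793623 149.13360992938954 108.29851110760622
```

```bash
python3 jog.py '30 -38 0 0 1;30 -38 0 0 1;30 -38 0 0 1;30 -38 0 0 1;30 -38 0 0 1;30 -38 0 0 1;30 -38 0 0 1;30 -38 0 0 1' | tail -4; python3 jog.py '30 -38 0 0 1;30 -38 0 0 1;30 -38 0 0 1;30 -38 0 0 1;30 -38 0 0 1;30 -38 0 0 1;30 -38 0 0 1;0 0 0 0 1;0 0 0 0 1'|tail -4
python3 - <<'E'
from h import *
import pickle
p,r=tool();m=manip.camera_model("wrist");im=manip.get_image("wrist")[:,:,::-1]
pickle.dump(m,open("m1.pkl","wb"));cv2.imwrite("pics/w1.png",im)
print(p,r.as_matrix().round(3).tolist(),manip.state()["joints"].round(3),proj("wrist",[466.5,201.5,100],m))
E
```

```text
orientation: [0.0, 0.978, 0.21, 0.0]
force: [1.9, -0.4, -0.1]
grip_width: 1.002
grasp_force: 0.0
orientation: [0.0, 0.977, 0.212, -0.001]
force: [-0.8, -0.1, 0.1]
grip_width: 0.997
grasp_force: 0.0
[411.46469168 181.84855097 230.73081722] [[0.91, 0.415, -0.001], [0.415, -0.91, -0.001], [-0.002, -0.0, -1.0]] [ 1.490e-01 -1.090e-01  1.907e+00 -1.000e-03  1.345e+00  1.294e+00] [278.0341247  127.86369794]
```

View pics/w1.png

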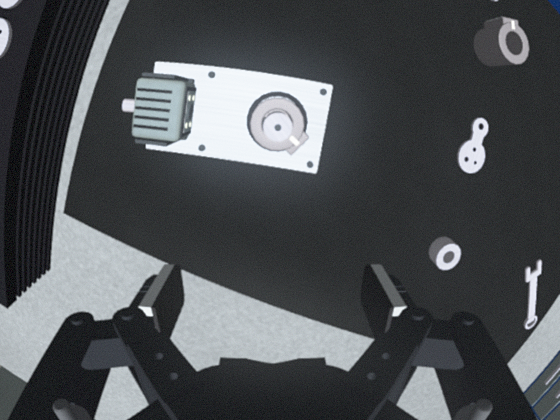

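The wrist view has the punch top at (278,127) and the white tick at the sleeve's lower right, about (297,145). I'll zoom in for exact pixels.

Run:
```python
import cv2
i=cv2.imread("pics/w1.png")[80:185,235:340];cv2.imwrite("pics/w1z.png",cv2.resize(i,(595,595),interpolation=cv2.INTER_NEAREST)[:,:] if 0 else cv2.resize(i,(588,588),interpolation=cv2.INTER_CUBIC))
```

```text
(no output)
```

View pics/w1z.png

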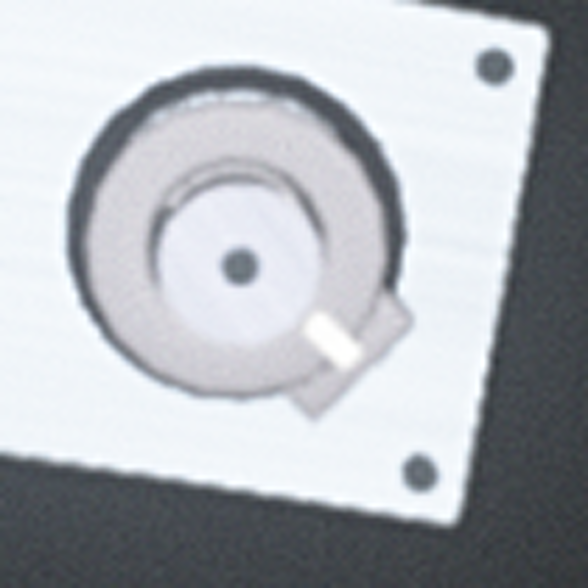

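Run:
```python
from h import *
import pickle
m=pickle.load(open("m1.pkl","rb"))
f=lambda x,y,z:onz("wrist",(235+(x+.5)/5.6-.5,80+(y+.5)/5.6-.5),z,m)
A=lambda v:np.degrees(np.arctan2(v[1],v[0])).round(1)
a,b=f(413,318,61),f(315,418,61);e=a-b;print("boss",A([-e[1],e[0]]),A([e[1],-e[0]]),np.linalg.norm(e))
c=f(237,247,64);print("sleeve",c,"tick dir",A(f(332,340,64)-c),A((a+b)/2-c),"tick self",A(f(357,365,64)-f(308,316,64)),"punch",f(240,266,103))
print("rimW",f(388,247,64)-f(85,247,64))
# plate edges from full picture
P=[onz("wrist",q,8,m) for q in[(333,85),(316.5,173),(145,149),(155,62)]]
for p in P:print(p.round(1))
print(A(P[3]-P[0]),A(P[2]-P[1]),A(P[0]-P[1])+0)
im=cv2.imread("pics/w1.png");print([onz("wrist",q,0,m).round() for q in[(445,255),(473,150)]])
```

```text
boss 71.2 -108.8 24.272088389652712
sleeve [467.3310176  202.32186774  64.        ] tick dir -109.8 -109.2 tick self -110.2 punch [467.0800566  202.35989526 103.        ]
rimW [ 21.30262494 -46.3931032    0.        ]
[531.  162.1   8. ]
[432.1 134.9   8. ]
[376.5 331.5   8. ]
[476.3 358.2   8. ]
105.6 105.8 15.4
[array([407., -91.,   0.]), array([553., -45.,  -0.])]
```

```bash
python3 jog.py '29.5 2.3 0 0 1;29.4 2.3 0 0 1;0 0 0 -.15 1;0 0 0 -.15 1;0 0 0 -.15 1;0 0 0 -.15 1;0 0 0 -.15 1;0 0 0 -.15 1;0 0 0 -.15 1;0 0 0 -.15 1;0 0 0 -.15 1;0 0 0 -.15 1' | tail -7; python3 jog.py '0 0 0 -.15 1;0 0 0 -.15 1;0 0 0 -.15 1;0 0 0 -.15 1;0 0 0 -.15 1;0 0 0 -.15 1;0 0 0 -.15 1;0 0 0 -.15 1;0 0 0 -.15 1;0 0 0 -.15 1;0 0 0 -.15 1;0 0 0 -.15 1'|tail -7;  python3 jog.py '0 0 0 -.15 1;0 0 0 -.15 1;0 0 0 -.15 1;0 0 0 0 1;0 0 0 0 1;0 0 0 0 1';python3 - <<'E'
from h import *
p,r=tool();M=r.as_matrix();print(p,np.degrees(np.arctan2(M[1,0],M[0,0])),manip.state()["joints"][5], M.T@(np.array([467,202,38])-p))
E
```

```text
t: 3.1
tcp_pos: [467.8, 198.8, 231.4]
orientation: [0.0, 0.57, 0.821, -0.0]
force: [-0.8, -0.1, -0.3]
grip_width: 0.999
grasp_force: 0.0
t: 4.3
tcp_pos: [467.8, 198.8, 231.4]
orientation: [-0.0, -0.289, 0.957, -0.0]
force: [0.8, -0.4, -0.5]
grip_width: 1.001
grasp_force: 0.0
t: 4.9
tcp_pos: [467.7, 200.2, 231.4]
orientation: [0.0, -0.492, 0.871, -0.0]
force: [0.6, 0.5, -0.7]
grip_width: 0.999
grasp_force: 0.0
[467.74266074 200.17376732 231.37262705] -121.04899365004275 -2.4288931755567917 [ -1.17986561   1.60572297 193.37241048]
```

```bash
python3 jog.py '-1 1.5 0 -.1 1;0 0 0 -.105 1;0 0 0 0 1;0 0 0 0 1'|tail -7
python3 - <<'E'
from h import *
import pickle
p,r=tool();M=r.as_matrix();print(p,np.degrees(np.arctan2(M[1,0],M[0,0])), M.T@(np.array([467,202,38])-p))
m=manip.camera_model("wrist");im=manip.get_image("wrist")[:,:,::-1]
pickle.dump(m,open("m2.pkl","wb"));cv2.imwrite("pics/w2.png",im)
u,v=proj("wrist",[467,202,64],m).astype(int);print(u,v)
u-=66;v-=66
cv2.imwrite("pics/w2z.png",np.hstack([cv2.resize(im,(400,300)),cv2.resize(im[v:v+132,u:u+132],(396,396),interpolation=cv2.INTER_CUBIC)[:300]]) if 0 else cv2.resize(im[v:v+132,u:u+132],(594,594),interpolation=cv2.INTER_CUBIC))
E
```

```text
t: 5.3
tcp_pos: [466.9, 202.5, 231.3]
orientation: [-0.0, -0.579, 0.816, 0.0]
force: [-0.8, -0.1, 0.4]
grip_width: 0.998
grasp_force: 0.0
[466.8675424  202.46608345 231.30262   ] -109.28947740408391 [  0.39194707  -0.28390926 193.30262142]
271 185
```

View pics/w2z.png

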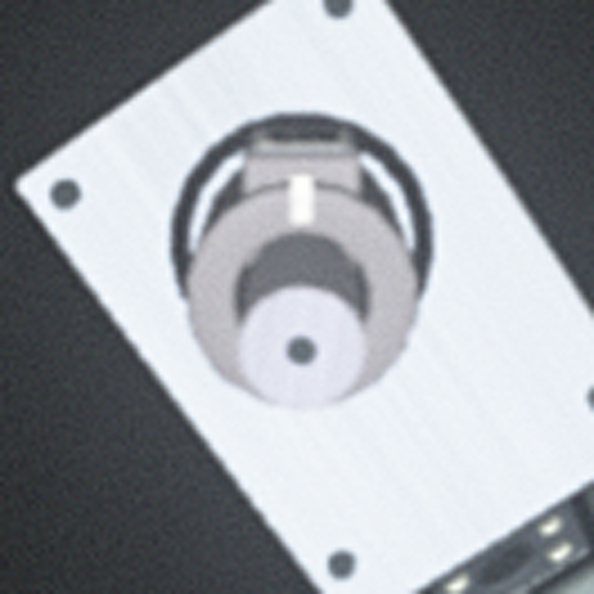

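The tick lies exactly along the tool's x axis, with sleeve and punch both at about column 271.5, so the tool is centred. I'll descend and grip.

```bash
python3 jog.py '0 0 45 0 1;0 0 45 0 1;0 0 45 0 1;0 0 35 0 1;0 0 15 0 1;0 0 8 0 1;0 0 0 0 1;0 0 0 0 1'|tail -7; python3 jog.py '0 0 0 0 .55;0 0 0 0 .55;0 0 0 0 .55;0 0 0 0 .55;0 0 0 0 .55;0 0 0 0 .55;0 0 0 0 .55;0 0 0 0 .55'|tail -7
```

```text
t: 6.15
tcp_pos: [467.8, 202.8, 39.3]
orientation: [0.001, -0.58, 0.815, -0.0]
force: [0.1, 0.6, -0.0]
grip_width: 1.001
grasp_force: 0.0
t: 6.95
tcp_pos: [467.5, 202.8, 39.9]
orientation: [0.001, -0.58, 0.814, -0.0]
force: [-3.4, 0.0, 9.4]
grip_width: 0.595
grasp_force: 60.9
```

```bash
python3 jog.py '0 0 0 .1 .55;0 0 0 .14 .55;0 0 0 .14 .55;0 0 0 .14 .55;0 0 0 .14 .55;0 0 0 .14 .55;0 0 0 .14 .55;0 0 0 .14 .55;0 0 0 .14 .55;0 0 0 .14 .55;0 0 0 .14 .55;0 0 0 .1 .55'|tail -7; python3 jog.py '0 0 0 .14 .55;0 0 0 .14 .55;0 0 0 .14 .55;0 0 0 .14 .55;0 0 0 .14 .55;0 0 0 .08 .55;0 0 0 0 .55;0 0 0 0 .55;0 0 0 0 .55'|tail -7;python3 - <<'E'
from h import *
p,r=tool();M=r.as_matrix();a=np.degrees(np.arctan2(M[1,0],M[0,0]));print(p,a,"need turn",np.radians((a-105.5+180)%360-180), manip.state()["torque"])
E
```

```text
t: 8.15
tcp_pos: [468.7, 202.5, 40.0]
orientation: [0.002, 0.182, 0.983, 0.0]
force: [1.2, -2.9, 5.5]
grip_width: 0.589
grasp_force: 61.2
t: 9.05
tcp_pos: [468.3, 202.4, 40.0]
orientation: [0.001, 0.54, 0.841, 0.001]
force: [-0.8, -1.5, 7.8]
grip_width: 0.595
grasp_force: 61.4
[468.3333381  202.40831343  39.96343682] 114.5762642017224 need turn 0.15841069410095035 [-0.48130857  0.31193836 -0.06853519]
```

```bash
python3 jog.py '0 0 0 .08 .55;0 0 0 .08 .55;0 0 0 0 .55;0 0 0 0 .55;0 0 0 0 .55'|tail -7;python3 - <<'E'
from h import *
p,r=tool();M=r.as_matrix();a=np.degrees(np.arctan2(M[1,0],M[0,0]));print(p,a,"need turn",np.radians((a-105.5+180)%360-180), manip.state()["torque"])
E
```

```text
t: 9.55
tcp_pos: [468.2, 202.5, 40.0]
orientation: [0.001, 0.606, 0.796, 0.001]
force: [-0.5, -2.0, 7.6]
grip_width: 0.592
grasp_force: 61.5
[468.23205311 202.4720557   39.95211284] 105.41014288235411 need turn -0.0015683025592727036 [-0.44100663  0.34864991 -0.08692444]
```

Turned; release, rise straight up, and check with a picture.

```bash
python3 jog.py '0 0 0 0 .7;0 0 0 0 .85;0 0 0 0 1;0 0 0 0 1;0 0 0 0 1;0 0 0 0 1;0 0 -20 0 1;0 0 -40 0 1;0 0 -40 0 1;0 0 -10 0 1;0 0 0 0 1;0 0 0 0 1'|tail -7
python3 - <<'E'
from h import *
import pickle
p,r=tool();M=r.as_matrix();print(p,np.degrees(np.arctan2(M[1,0],M[0,0])), M.T@(np.array([467,202,70])-p))
m=manip.camera_model("wrist");im=manip.get_image("wrist")[:,:,::-1]
pickle.dump(m,open("m3.pkl","wb"));cv2.imwrite("pics/w3.png",im)
for z in(64,103):print(proj("wrist",[467,202,z],m))
t=manip.get_image("top")[:,:,::-1];cv2.imwrite("pics/top3.png",t)
E
```

```text
t: 10.75
tcp_pos: [466.1, 202.5, 147.2]
orientation: [-0.0, 0.606, 0.796, -0.001]
force: [0.3, 0.3, -0.8]
grip_width: 1.001
grasp_force: 0.0
[466.1183452  202.46259962 147.20089164] 105.4146242875247 [-0.6884433   0.83993871 77.19967314]
[273.80144371 214.47621106]
[273.95788463 235.55788978]
```

View pics/w3.png

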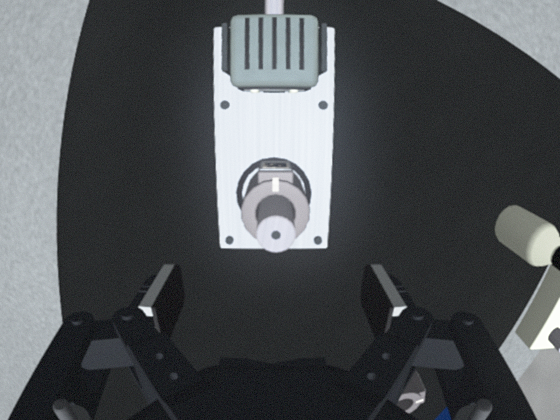

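The code plate and tick (275,184) face the reader block along the plate's midline (x≈274). The punch top is at (276,235), so the sleeve is turned correctly. Now I'll grip the punch shank.

```bash
python3 jog.py '0 1.5 25 0 1;0 0 30 0 1;0 0 18 0 1;0 0 5 0 1;0 0 0 0 .6;0 0 0 0 .4;0 0 0 0 .2;0 0 0 0 .2;0 0 0 0 .2;0 0 0 0 .2;0 0 0 0 .2;0 0 0 0 .2'|tail -7; python3 jog.py '0 0 0 0 0.2;0 0 0 0 0.2;0 0 0 0 0.2'|tail -7
```

```text
t: 12.05
tcp_pos: [468.9, 203.1, 71.4]
orientation: [0.001, 0.606, 0.796, 0.001]
force: [-1.1, -0.3, 5.8]
grip_width: 0.276
grasp_force: 58.5
t: 12.35
tcp_pos: [469.0, 203.2, 71.4]
orientation: [0.001, 0.606, 0.796, 0.001]
force: [-1.6, -0.9, 6.3]
grip_width: 0.276
grasp_force: 58.5
```

```bash
python3 jog.py '0 0 -5 0 .2;0 0 -10 0 .2;0 0 -15 0 .2;0 0 -20 0 .2;0 0 -20 0 .2;0 0 -15 0 .2;0 0 0 0 .2'|tail -7; python3 jog.py '-20 -1 0 0 .2;-40 -2 0 0 .2;-40 -2 0 0 .2;-35 -1 0 0 .2;-10 -1 0 0 .2;0 0 0 -.1 .2;0 0 0 -.14 .2;0 0 0 -.14 .2;0 0 0 -.14 .2;0 0 0 -.14 .2;0 0 0 -.14 .2;0 0 0 -.14 .2'|tail -7;  python3 jog.py '0 0 0 -.12 .2;0 0 0 0 .2;0 0 0 0 .2;0 0 0 0 .2'|tail -7
python3 - <<'E'
from h import *
p,r=tool();M=r.as_matrix();print(p,np.degrees(np.arctan2(M[1,0],M[0,0])))
for n in("top","side"):cv2.imwrite(f"pics/{n}4.png",manip.get_image(n)[:,:,::-1])
t=cv2.imread("pics/top4.png");s=cv2.imread("pics/side4.png")
u,v=proj("top",[p[0],p[1],40]).astype(int);a,b=proj("side",[p[0],p[1],60]).astype(int);print(u,v,a,b)
c=lambda i,x,y,w,h:cv2.resize(i[y:y+h,x:x+w],(400,400),interpolation=cv2.INTER_CUBIC)
cv2.imwrite("pics/z4.png",np.hstack([c(t,130,200,100,100),c(s,max(a-70,0),max(b-70,0),140,140)]))
E
```

```text
t: 13.05
tcp_pos: [469.9, 203.4, 158.0]
orientation: [0.002, 0.606, 0.796, 0.002]
force: [-0.2, -0.3, -2.1]
grip_width: 0.277
grasp_force: 59.0
t: 14.25
tcp_pos: [499.3, 62.0, 154.5]
orientation: [-0.001, 0.177, 0.984, 0.0]
force: [-0.1, -0.5, -2.9]
grip_width: 0.277
grasp_force: 58.9
t: 14.65
tcp_pos: [499.8, 61.6, 155.0]
orientation: [-0.0, 0.122, 0.993, 0.0]
force: [-0.1, 0.3, -1.5]
grip_width: 0.277
grasp_force: 58.9
[499.84440973  61.61221375 154.99633672] 166.02395374424594
250 250 325 263
```

View pics/z4.png

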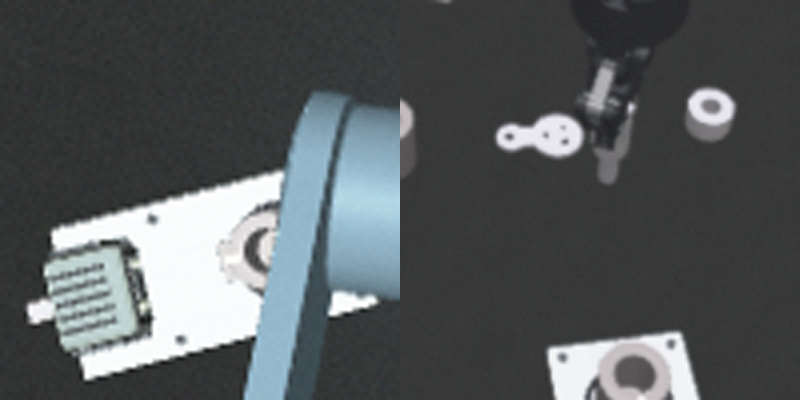

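The punch is held upright, and the sleeve is still in the ring with its boss towards the reader block. The jog can only turn about the vertical, so I'll tip the punch in the grip by pressing its nose on the bare mat and moving the tool sideways along an arc.

```bash
python3 jog.py '0 0 30 0 .2;0 0 40 0 .2;0 0 20 0 .2;0 0 3 0 .2;0 0 0 0 .2;0 0 0 0 .2'|grep -E 'pos|force'; python3 jog.py '0 0 2 0 .2;0 0 0 0 .2;0 0 0 0 .2'|grep -E 'pos|force'; python3 jog.py '0 0 1.5 0 .2;0 0 0 0 .2;0 0 0 0 .2'|grep -E 'pos|force'
```

```text
tcp_pos: [501.4, 61.2, 63.7]
force: [-0.2, -0.1, -2.8]
grasp_force: 59.0
tcp_pos: [500.5, 61.3, 60.9]
force: [0.2, -0.2, -2.9]
grasp_force: 59.0
tcp_pos: [500.0, 61.4, 58.7]
force: [0.3, -0.8, -2.3]
grasp_force: 59.0
```

```bash
python3 jog.py '0 0 1.5 0 .2;0 0 0 0 .2;0 0 0 0 .2'|grep -E 'pos|force:'; python3 jog.py '0 0 1 0 .2;0 0 0 0 .2;0 0 0 0 .2'|grep -E 'pos|force:'
```

```text
tcp_pos: [500.7, 61.2, 58.4]
force: [-2.1, -0.7, 7.5]
grasp_force: 60.5
tcp_pos: [501.1, 61.2, 58.3]
force: [-5.5, -0.8, 15.3]
grasp_force: 61.3
```

```bash
python3 jog.py '2 0 .7 0 .2;3 0 0 0 .2;0 0 0 0 .2'|grep -E 'pos|force'; python3 jog.py '3 0 0 0 .2;3 0 0 0 .2;0 0 0 0 .2'|grep -E 'pos|force:'; python3 jog.py '3 0 0 0 .2;3 0 .5 0 .2;0 0 0 0 .2'|grep -E 'pos|force:'
```

```text
tcp_pos: [499.1, 61.7, 58.4]
force: [2.9, -2.5, 9.5]
grasp_force: 60.4
tcp_pos: [494.0, 63.2, 58.4]
force: [5.2, -2.6, 6.3]
grasp_force: 60.1
tcp_pos: [489.1, 64.5, 58.4]
force: [6.4, -2.4, 7.9]
grasp_force: 60.1
```

```bash
python3 jog.py '3 0 .5 0 .2;3 0 .5 0 .2;0 0 0 0 .2'|grep -E 'pos|force:'; python3 jog.py '3 0 .6 0 .2;3 0 .6 0 .2;0 0 0 0 .2'|grep -E 'pos|force:'; python3 jog.py '3 0 .8 0 .2;3 0 .8 0 .2;0 0 0 0 .2'|grep -E 'pos|force:'
python3 - <<'E'
from h import *
s=manip.get_image("side");cv2.imwrite("pics/s5.png",s[:,:,::-1]);p,r=tool()
h=cv2.cvtColor(s,cv2.COLOR_RGB2GRAY)
u,v=proj("side",[495,65,8]).astype(int);print(u,v)
for y in range(v-16,v+14,2):print(y,' '.join('%3d'%x for x in h[y,u-16:u+16]))
E
```

```text
tcp_pos: [485.0, 65.6, 58.3]
force: [7.8, -1.8, 10.2]
grasp_force: 60.4
tcp_pos: [479.5, 66.8, 57.8]
force: [5.2, -3.7, 16.9]
grasp_force: 61.7
tcp_pos: [473.8, 68.2, 56.6]
force: [4.1, -3.5, 22.4]
grasp_force: 63.6
326 278
262  57  55  55  52  54  56  54  54  56  55  55  53  56  54  55  53  55  57  66  77  95 109 142 165 171 173 168 131 114 126 109  71
264  54  56  53  55  56  55  54  56  55  55  54  55  55  53  54  55  57  70  80  90  97 120 153 165 177 179 152 121 137 157 158 106
266  56  55  55  56  57  54  55  57  57  55  56  55  55  54  54  55  54  53  53  58  71 109 132 148 162 170 136 102  89  81  66  50
268  55  56  55  55  55  57  55  56  57  55  57  57  57  55  54  55  54  48  40  36  46  66  79  87  96  88  73  68  73  74  68  58
270  53  56  55  55  54  56  55  57  57  57  55  56  55  55  55  56  56  55  60  60  53  52  60  67  64  54  43  41  47  44  55  78
272  55  56  56  56  55  56  57  56  56  57  55  55  56  57  56  55  54  61  89 107 112  99  66  44  41  44  40  38  37  44  63  65
274  55  56  56  56  57  58  56  56  58  57  57  57  55  56  55  54  56  58  77 104 
[... 403 characters left out ...]
 103  78  61  56  55  56  56  57  57  55
282  55  55  57  56  56  55  56  54  54  56  56  56  55  55  55  55  56  71  96 103 103  96  78  60  56  55  54  54  56  57  55  57
284  56  56  57  55  55  56  55  55  55  54  55  54  55  55  54  56  54  55  56  54  57  57  57  54  53  55  55  55  56  57  56  56
286  55  55  55  54  56  53  54  56  55  53  54  55  55  55  55  54  53  55  54  54  55  55  57  55  55  55  56  57  54  58  56  56
288  56  55  55  54  54  57  56  56  55  55  55  56  54  55  55  56  56  53  55  55  55  56  56  56  55  56  55  56  55  56  55  56
290  55  55  56  55  56  55  56  54  55  55  55  55  54  56  56  54  55  53  57  55  56  53  54  55  54  57  56  57  55  56  57  57
```

```bash
python3 -c "
from h import *
print(onz('side',(329.5,282.5),0),tool()[0])"; python3 jog.py '3 0 1 0 .2;3 0 1 0 .2;0 0 0 0 .2'|grep -E 'pos|force:'; python3 jog.py '3 0 1.2 0 .2;3 0 1.2 0 .2;0 0 0 0 .2'|grep -E 'pos|force:';python3 jog.py '3 0 1.3 0 .2;3 0 1.4 0 .2;0 0 0 0 .2'|grep -E 'pos|force:'
```

```text
[486.48676322  71.06041835   0.        ] [473.80840216  68.1947117   56.59584096]
tcp_pos: [467.8, 69.8, 54.8]
force: [1.7, -3.0, 26.1]
grasp_force: 65.6
tcp_pos: [461.1, 71.4, 52.0]
force: [-1.2, -3.7, 28.0]
grasp_force: 68.1
tcp_pos: [453.3, 73.2, 48.0]
force: [-2.5, -2.0, 22.4]
grasp_force: 70.1
```

```bash
python3 jog.py '3 0 1.6 0 .2;3 0 1.6 0 .2;0 0 0 0 .2'|grep -E 'pos|force:'; python3 jog.py '2.5 0 1.8 0 .2;0 0 0 0 .2;0 0 0 0 .2'|grep -E 'pos|force:'
```

```text
tcp_pos: [447.0, 75.0, 44.3]
force: [-1.4, -0.3, 20.1]
grasp_force: 70.3
tcp_pos: [445.0, 75.6, 42.7]
force: [-1.8, -0.3, 21.0]
grasp_force: 71.1
```

```bash
python3 jog.py '2 0 1.8 0 .2;0 0 0 0 .2;0 0 0 0 .2'|grep -E 'pos|force:'; python3 jog.py '0 0 -20 0 .2;0 0 -45 0 .2;0 0 -45 0 .2;0 0 -45 0 .2;0 0 -15 0 .2;0 0 0 0 .2;0 0 0 0 .2;0 0 0 0 .2'|grep -E 'pos|force'
python3 - <<'E'
from h import *
p,r=tool();M=r.as_matrix();print(p,np.degrees(np.arctan2(M[1,0],M[0,0])),M.round(3).tolist(),manip.state()["joints"].round(2))
for n in("side","top","wrist"):cv2.imwrite(f"pics/{n}6.png",manip.get_image(n)[:,:,::-1])
g=p-20*M[:,2];d=(M[:,0]-M[:,2])/2**.5
for n in("side","top","wrist"):print(n,[proj(n,g+k*d).round(1).tolist() for k in(-77,-47,0,13)])
i=cv2.imread("pics/side6.png");u,v=proj("side",g-50*d).astype(int)
w=cv2.imread("pics/wrist6.png")
c=cv2.resize(i[v-35:v+35,u-35:u+35],(420,420),interpolation=cv2.INTER_CUBIC)
cv2.imwrite("pics/z6.png",c);print(u-35,v-35)
E
```

```text
tcp_pos: [441.7, 76.3, 40.0]
force: [-2.8, 0.7, 17.2]
grasp_force: 71.4
tcp_pos: [437.1, 76.7, 205.4]
force: [-0.1, 0.3, -2.4]
grasp_force: 69.7
[437.13209004  76.65841218 205.37604261] 166.13696865478016 [[-0.971, 0.24, -0.004], [0.24, 0.971, 0.0], [0.004, -0.001, -1.0]] [-0.1  -0.09  1.95  0.    1.29 -1.42]
side [[334.7, 234.5], [346.0, 230.9], [364.8, 224.9], [370.3, 223.1]]
top [[246.6, 254.6], [243.7, 263.4], [239.0, 277.9], [237.6, 282.1]]
wrist [[272.3, 313.9], [272.3, 307.0], [272.3, 290.6], [272.3, 284.1]]
309 196
```

Run:
```python
import cv2,numpy as np
a=cv2.imread("pics/side6.png",0)
for y in range(216,256):print(y,' '.join('%3d'%x for x in a[y,326:372]))
```

```text
216  56  56  56  57  55  57  55  54  56  56  56  58  57  56  56  56  56  56  56  56  54  57  55  54  54  55  57  55  56  57  60  83  76  64  78 145 177 185 186 184 164 111  78  75  75  70
217  57  55  57  55  56  55  55  56  56  54  57  56  55  57  56  55  56  57  57  56  56  56  57  54  56  55  57  56  57  59  77 117 114 103 119 167 183 186 187 183 154  98  67  64  67  62
218  56  55  57  57  56  56  54  55  55  56  56  57  57  55  56  56  57  56  57  55  56  54  57  56  56  56  55  57  59  67  78  89 105 126 154 178 188 186 186 181 133  77  54  51  47  48
219  56  56  56  56  55  55  56  55  54  57  57  56  57  56  57  56  57  56  55  56  56  56  57  56  56  54  57  56  66  80  90  89  89 100 140 173 184 183 185 177 129  89  77  70  57  48
220  58  57  57  58  55  56  55  56  56  56  55  55  57  55  57  55  56  56  55  55  56  55  55  57  54  56  57  59  73  81  88  92  97 122 161 170 166 170 178 164 127 115 113 104  85  60
221  56  57  56  55  55  57  57  56  55  55  55  56  56  56  56  57  55  56  55  56  54  57  55  57  56  55  61  75  74  70  72  77  90 136 173 187 186 181 173 
[... 5719 characters left out ...]
  57  56  57  57  57  56  57  57  56  56  56  56  57  58  56  56  56  58  58  56  57  58  55  55  56  57  56  55  56  55  56  58  56  55
253  56  55  56  56  54  55  55  56  55  55  56  57  56  55  56  57  55  57  57  56  58  56  58  57  58  58  57  58  56  55  57  57  56  56  57  56  56  56  56  58  56  56  56  54  56  55
254  55  54  56  55  54  56  53  55  55  55  55  56  55  56  56  58  57  58  56  57  56  56  55  57  56  57  56  58  56  56  58  57  56  58  55  57  58  55  56  56  55  55  55  57  56  56
255  55  54  56  55  57  55  56  55  54  56  55  56  56  56  58  55  58  57  57  57  55  56  56  55  56  56  57  55  57  57  57  54  55  57  55  57  55  55  54  54  56  54  57  56  57  56
```

Run:
```python
from h import *
p,r=tool();M=r.as_matrix();x,y,z=M.T
for up in(19,21):
  for f in(35,38,41,45):
    f=np.radians(f);d=np.sin(f)*x-np.cos(f)*z;n=np.cos(f)*x+np.sin(f)*z
    g=p-up*z; a=proj("side",g-77*d);b=proj("side",g-47*d);e=b-a
    print(up,round(np.degrees(f)),a.round(1),b.round(1),(e[1]/e[0]).round(2),np.linalg.norm(e).round(1))
a=cv2.imread("pics/side6.png",0).astype(float)
# per-column edges of nose (threshold midway) 
for c in range(338,350):
    col=a[216:248,c]; i=np.where(col>85)[0]; 
    def cr(i,j):return 216+i+(85-col[i])/(col[j]-col[i])*(j-i)
    print(c,round(cr(i[0]-1,i[0]),2),round(cr(i[-1],i[-1]+1),2))
```

```text
19 35 [339.  238.7] [348.5 233.6] -0.53 10.8
19 38 [337.6 237.5] [347.6 232.9] -0.46 11.1
19 41 [336.2 236.3] [346.8 232.1] -0.4 11.4
19 45 [334.5 234.6] [345.7 231. ] -0.32 11.8
21 35 [339.1 238.1] [348.6 233. ] -0.54 10.8
21 38 [337.7 236.9] [347.7 232.2] -0.46 11.1
21 41 [336.3 235.7] [346.9 231.5] -0.4 11.4
21 45 [334.6 234. ] [345.8 230.4] -0.32 11.8
338 233.06 239.65
339 232.46 240.11
340 232.1 240.27
341 231.43 240.21
342 231.04 239.75
343 230.18 239.0
344 229.56 238.5
345 228.71 238.0
346 226.08 237.45
347 225.02 236.9
348 224.11 236.45
349 223.49 236.07
```

The side crop numbers show the punch tipped by only about 34°, since it also slid a little in the grip. I'll press again, dragging horizontally this time so the nose friction turns it.

```bash
python3 jog.py '-25 0 35 0 .2;-25 0 45 0 .2;-5 0 45 0 .2;0 0 25 0 .2;0 0 10 0 .2;0 0 0 0 .2;0 0 0 0 .2'|grep -E 'pos|force:'; python3 jog.py '0 0 2 0 .2;0 0 0 0 .2;0 0 0 0 .2'|grep -E 'pos|force:'
```

```text
tcp_pos: [492.0, 63.6, 49.7]
force: [0.4, 0.7, -3.2]
grasp_force: 69.6
tcp_pos: [491.8, 63.6, 47.7]
force: [0.2, 0.4, -2.5]
grasp_force: 69.6
```

```bash
python3 jog.py '0 0 1 0 .2;0 0 0 0 .2;0 0 0 0 .2'|grep -E 'pos|force:';  python3 jog.py '0 0 1 0 .2;0 0 0 0 .2;0 0 0 0 .2'|grep -E 'pos|force:'
```

```text
tcp_pos: [491.1, 63.6, 45.7]
force: [0.5, 0.2, -2.8]
grasp_force: 69.6
tcp_pos: [491.1, 63.6, 44.6]
force: [-0.2, 0.3, -2.7]
grasp_force: 69.6
```

```bash
python3 jog.py '0 0 1.5 0 .2;0 0 0 0 .2;0 0 0 0 .2'|grep -E 'pos|force:';  python3 jog.py '0 0 1 0 .2;0 0 0 0 .2;0 0 0 0 .2'|grep -E 'pos|force:'; python3 jog.py '0 0 1 0 .2;0 0 0 0 .2;0 0 0 0 .2'|grep -E 'pos|force:'
```

```text
tcp_pos: [491.1, 63.6, 43.1]
force: [-0.0, -0.6, -2.4]
grasp_force: 69.6
tcp_pos: [491.2, 63.6, 42.3]
force: [0.3, 0.4, -0.5]
grasp_force: 69.6
tcp_pos: [491.3, 63.6, 41.6]
force: [-3.0, -0.6, 5.3]
grasp_force: 70.4
```

```bash
python3 jog.py '5 0 1 0 .2;6 0 0 0 .2;6 0 .3 0 .2'|grep -E 'pos|force:';  python3 jog.py '6 0 .5 0 .2;6 0 .5 0 .2;6 0 .5 0 .2'|grep -E 'pos|force:'; python3 jog.py '6 0 .5 0 .2;6 0 .5 0 .2;0 0 0 0 .2'|grep -E 'pos|force:'
```

```text
tcp_pos: [476.1, 67.4, 40.8]
force: [4.5, -1.6, 5.8]
grasp_force: 69.8
tcp_pos: [459.1, 71.7, 39.6]
force: [6.4, -1.7, 6.9]
grasp_force: 70.1
tcp_pos: [445.5, 75.1, 38.3]
force: [-2.7, -0.2, 14.6]
grasp_force: 70.7
```

```bash
python3 jog.py '6 0 .6 0 .2;6 0 .5 0 .2;6 0 .5 0 .2'|grep -E 'pos|force:';  python3 jog.py '6 0 .5 0 .2;6 0 .5 0 .2;6 0 .5 0 .2;5 0 .3 0 .2'|grep -E 'pos|force:'; python3 jog.py '0 0 -15 0 .2;0 0 -40 0 .2;0 0 -40 0 .2;0 0 -50 0 .2;0 0 -20 0 .2;0 0 0 0 .2'|grep -E 'pos|force:';python3 - <<'E'
from h import *
p,r=tool();M=r.as_matrix();print(p,M.T@(np.array([480,270,560])-p),manip.state()["t"])
E
```

```text
tcp_pos: [429.7, 78.9, 36.8]
force: [5.6, -2.2, 4.8]
grasp_force: 69.4
tcp_pos: [406.1, 84.7, 34.4]
force: [5.2, -1.2, 4.5]
grasp_force: 68.9
tcp_pos: [405.3, 85.0, 200.4]
force: [0.8, -0.2, -2.4]
grasp_force: 68.6
[405.31949108  84.97571887 200.39578319] [ -28.60594252  197.66843721 -359.49303853] 25.85
```

```bash
python3 jog.py '-3 22 -40 0 .2;-3 22 -40 0 .2;-3 22 -40 0 .2;-3 22 -40 0 .2;-3 22 -40 0 .2;-3 22 -40 0 .2;-3 22 -40 0 .2;-3 22 -40 0 .2;-3 18 -30 0 .2;0 0 0 0 .2;0 0 0 0 .2'|grep -E 'pos|force:'
cat > meas.py <<'E'
from h import *
import sys
p,r=tool();M=r.as_matrix();x,y,z=M.T;n=sys.argv[1]
im=manip.get_image("side");cv2.imwrite(f"pics/{n}.png",im[:,:,::-1]);m=manip.camera_model("side")
print(p,M.round(4).tolist())
g=p-20*z
for L in(68,74):
  for f in(38,42,46):
    f=np.radians(f);d=np.sin(f)*x-np.cos(f)*z
    a,b=proj("side",g-L*d,m),proj("side",g-(L-30)*d,m);e=b-a
    print(L,round(np.degrees(f)),a.round(1),b.round(1),np.degrees(np.arctan2(e[1],e[0])).round(2))
E
python3 meas.py s7
python3 - <<'E'
import cv2
from h import *
p,r=tool();z=r.as_matrix()[:,2];x=r.as_matrix()[:,0]
u,v=proj("side",p-20*z-30*(x-z)).astype(int);print(u,v)
a=cv2.imread("pics/s7.png");u=max(u-60,0);v=max(v-45,0);print(u,v)
cv2.imwrite("pics/s7z.png",cv2.resize(a[v:v+100,u:u+130],(780,600),interpolation=cv2.INTER_CUBIC))
E
```

```text
tcp_pos: [478.2, 266.7, 545.2]
force: [0.1, -0.8, -2.7]
grasp_force: 68.7
[478.21966536 266.69296975 545.17529263] [[-0.9711, 0.2387, -0.0064], [0.2387, 0.9711, -0.002], [0.0058, -0.0035, -1.0]]
68 38 [326.  176.6] [344.5 164.5] -33.15
68 42 [323.  173.7] [342.7 162.8] -28.91
68 46 [320.1 170.7] [341.1 161. ] -24.82
74 38 [322.5 178.9] [340.6 167. ] -33.15
74 42 [319.2 175.8] [338.6 165.1] -28.91
74 46 [316.2 172.6] [336.8 163.1] -24.82
338 163
278 118
```

View pics/s7z.png

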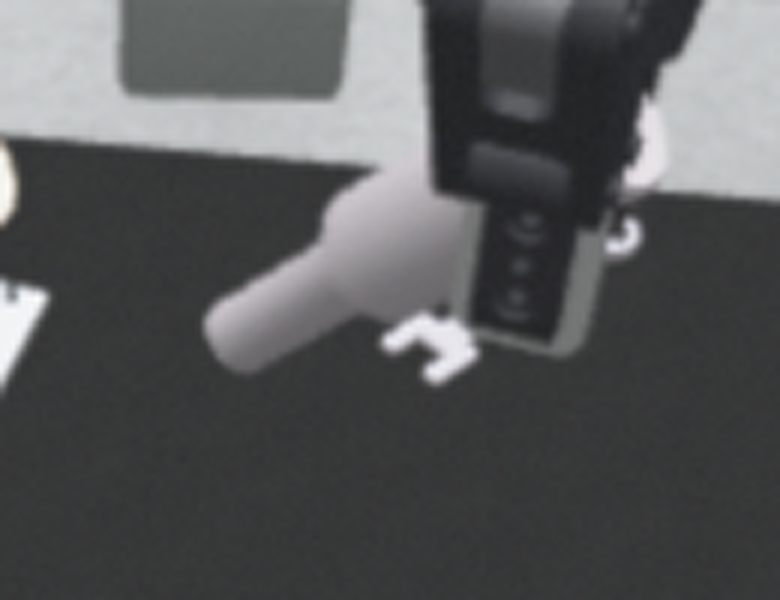

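The view shows the tipped punch clearly. The nose end is at about (229,342) in the crop and its edges run at about −32° and −29°. Next, a numeric line fit.

```bash
cat > edge.py <<'E'
from h import *
import sys
a=cv2.cvtColor(cv2.imread(f"pics/{sys.argv[1]}.png"),cv2.COLOR_BGR2GRAY).astype(float)
c0,c1,c2,c3,v0,v1=map(int,sys.argv[2:8])
def ed(cs,low):
    P=[]
    for c in cs:
        col=a[v0:v1,c];i=np.where(col>88)[0]
        k=i[-1] if low else i[0]; j=k+1 if low else k-1
        P.append((c,v0+k+(88-col[k])/(col[j]-col[k])*(j-k)))
    P=np.array(P);f=np.polyfit(P[:,0],P[:,1],1);print("low" if low else "up",np.degrees(np.arctan(f[0])).round(2),(P[:,1]-np.polyval(f,P[:,0])).round(2));return f
u=ed(range(c0,c1),0);l=ed(range(c2,c3),1)
b=(np.arctan(u[0])+np.arctan(l[0]))/2;print("axis",np.degrees(b).round(2))
for c in(c0,c1):print(c,(np.polyval(u,c)+np.polyval(l,c))/2)
# end extreme along the axis
e=np.array([np.cos(b),np.sin(b)]);mid=np.array([c0+2,(np.polyval(u,c0+2)+np.polyval(l,c0+2))/2])
s=np.arange(-14,4,.25);pr=[cv2.getRectSubPix(a.astype(np.float32),(1,1),tuple(map(float,mid+t*e)))[0,0] for t in s]
k=np.where(np.array(pr)>88)[0][0];print("tip on axis",mid+s[k]*e)
E
python3 edge.py s7 316 331 322 335 155 195
```

```text
up -31.16 [-0.02  0.01  0.14 -0.16 -0.16  0.03  0.04  0.18 -0.07 -0.1   0.05  0.09
  0.25 -0.02 -0.25]
low -28.95 [-0.1   0.07 -0.11  0.01 -0.    0.06  0.03  0.17  0.13 -0.17  0.04 -0.05
 -0.07]
axis -30.05
316 173.64449494973093
331 164.96109369410706
tip on axis [312.59028528 175.61680183]
```

```bash
cat > axis.py <<'E'
from h import *
import sys
# usage: u1 v1 u2 v2 tipu tipv : axis line and tip -> tool frame coordinates (plane tool y=0)
v=list(map(float,sys.argv[1:7]));p,r=tool();M=r.as_matrix()
def pt(uv):
    o,d=ray("side",uv);n=M[:,1];return M.T@(o+d*((p-o)@n)/(d@n)-p)
a,b,t=pt(v[0:2]),pt(v[2:4]),pt(v[4:6]);e=(b-a)/np.linalg.norm(b-a)
print("a",a.round(1),"tip",t.round(1),"phi",np.degrees(np.arctan2(e[0],-e[2])).round(2))
o,d=ray("side",v[4:6]);c=abs(d@(M@e));w=7*c/np.sqrt(1-c*c)   # end circle reaches w beyond its centre, along axis in plane
print("nose centre",(t+w*e).round(1),w.round(1))
E
python3 axis.py 316 173.644 331 164.961 312.59 175.617; python3 -c "
from h import *
p,r=tool();M=r.as_matrix()
for q in [(0,11,0),(0,-11,0)]:print(proj('side',p+M@np.array(q)))"
```

```text
a [-53.6  -0.   33.1] tip [-57.4   0.   37.4] phi 41.44
nose centre [-53.4   0.   32.8] 6.1
[365.36409999 169.82881808]
[370.73227172 156.0836109 ]
```

```bash
python3 jog.py '-4 -10 25 0 .2;-5 -17 43 0 .2;-5 -17 43 0 .2;-5 -17 43 0 .2;-5 -17 43 0 .2;-5 -17 43 0 .2;-5 -17 43 0 .2;-5 -17 43 0 .2;-5 -17 43 0 .2;-5 -17 43 0 .2;-5 -17 43 0 .2;-4 -10 25 0 .2'|grep -E 'pos|force:'; python3 jog.py '0 0 15 0 .2;0 0 8 0 .2;0 0 0 0 .2;0 0 0 0 .2'|grep -E 'pos|force:|t:'
```

```text
tcp_pos: [483.1, 67.0, 63.3]
force: [0.1, 0.2, -3.3]
grasp_force: 68.7
t: 28.6
tcp_pos: [488.6, 68.2, 46.0]
force: [0.8, 0.1, -2.3]
grasp_force: 68.7
```

```bash
python3 jog.py '0 0 7 0 .2;0 0 3 0 .2;0 0 0 0 .2;0 0 0 0 .2'|grep -E 'pos|force:|t:'; python3 jog.py '0 0 1.5 0 .2;0 0 0 0 .2;0 0 0 0 .2'|grep -E 'pos|force:|t:'
```

```text
t: 29.0
tcp_pos: [489.6, 68.3, 36.4]
force: [-0.6, -0.8, -1.8]
grasp_force: 68.7
t: 29.3
tcp_pos: [489.4, 68.3, 35.3]
force: [-4.1, 0.4, 6.2]
grasp_force: 69.5
```

```bash
python3 jog.py '6 0 .6 0 .2;6 0 .5 0 .2;6 0 .5 0 .2;6 0 .5 0 .2'|grep -E 'pos|force:'; python3 jog.py '6 0 .5 0 .2;6 0 .5 0 .2;6 0 .5 0 .2;6 0 .4 0 .2'|grep -E 'pos|force:'
```

```text
tcp_pos: [467.5, 73.7, 33.5]
force: [4.1, -1.0, 5.6]
grasp_force: 68.8
tcp_pos: [442.9, 79.7, 30.8]
force: [5.3, -0.9, 5.9]
grasp_force: 68.5
```

```bash
python3 jog.py '0 0 -15 0 .2;0 0 -40 0 .2;0 0 -48 0 .2;1 19 -44 0 .2;1 19 -44 0 .2;1 19 -44 0 .2;1 19 -44 0 .2;1 19 -44 0 .2;1 19 -44 0 .2;1 19 -44 0 .2;1 19 -44 0 .2;1 19 -44 0 .2'|grep -E 'pos|force:'; python3 jog.py '1 15 -20 0 .2;0 0 0 0 .2;0 0 0 0 .2;0 0 0 0 .2'|grep -E 'pos|force:'; python3 meas.py s8;python3 - <<'E'
import cv2
a=cv2.imread("pics/s8.png",0)
for y in range(150,192,2):print(y,' '.join('%3d'%x for x in a[y,300:352:1]))
E
```

```text
tcp_pos: [472.8, 248.4, 528.2]
force: [1.1, -0.0, -2.1]
grasp_force: 68.1
tcp_pos: [476.7, 262.0, 546.1]
force: [0.6, 0.6, -3.0]
grasp_force: 68.2
[476.66443702 261.95459659 546.10615453] [[-0.9708, 0.2398, -0.0064], [0.2398, 0.9708, -0.002], [0.0057, -0.0035, -1.0]]
68 38 [327.8 173.1] [346.3 160.9] -33.39
68 42 [324.8 170.3] [344.5 159.2] -29.17
68 46 [322.  167.3] [342.9 157.4] -25.08
74 38 [324.3 175.4] [342.4 163.5] -33.39
74 42 [321.1 172.3] [340.4 161.5] -29.17
74 46 [318.  169.1] [338.6 159.5] -25.08
150  56  56  56  54  53  55  54  55  55  55  54  54  55  55  55  56  56  56  55  55  55  55  57  55  54  55  55  54  54  55  55  72 141 181 190 189 187 185 183 180 178 176 175 172 170 168 165 162 159 156 154 151
152  55  56  55  55  55  56  56  56  55  54  57  56  57  55  56  57  56  55  56  56  56  56  55  53  53  55  56  56  57  64  83 116 167 182 180 179 176 176 174 171 169 166 163 159 158 154 152 149 146 144 141 138
154  55  56  56  56  57  55  54  55  54  53  54  54  54  54  55  55  55  54  55  54  54  53  55  55  57  59  80 112 139 174 186 186 179 174 171 169 167 165 161 15
[... 3165 characters left out ...]
  53  55  54  56  54  55  56  57  55  55  54  55  55  55  54  56
186  53  54  54  55  54  54  57  56  54  55  56  55  54  55  56  55  55  56  54  55  56  54  55  53  56  56  56  54  54  53  53  54  54  54  55  54  55  55  54  56  53  55  56  55  56  56  57  56  55  55  56  56
188  55  57  54  55  55  56  56  56  55  56  55  56  57  57  55  54  54  56  56  56  55  55  55  53  54  55  54  55  54  54  55  54  55  52  53  55  54  55  56  55  54  55  55  53  54  56  54  53  55  54  56  56
190  55  54  55  55  56  54  54  55  55  55  55  55  57  56  54  54  56  55  55  54  56  56  55  55  55  55  54  55  54  55  54  54  54  53  55  54  55  54  56  56  56  56  57  56  55  55  56  55  54  55  55  54
```

```bash
python3 edge.py s8 315 328 320 332 145 182 | tee /tmp/e
python3 - <<'E'
import re,subprocess
L=[l for l in open('/tmp/e')]
a=L[-3].split();b=L[-2].split();t=re.findall(r'[\d.]+',L[-1])
print(subprocess.run(["python3","axis.py",a[0],a[1],b[0],b[1],t[0],t[1]],capture_output=True,text=True).stdout)
E
```

```text
up -28.18 [-0.05 -0.11  0.02 -0.04  0.12  0.07  0.11 -0.13  0.12 -0.06  0.14 -0.05
 -0.14]
low -24.5 [ 0.1  -0.04 -0.   -0.13  0.02 -0.05  0.02  0.08  0.02  0.08 -0.09  0.  ]
axis -26.34
315 167.3048095785607
328 160.85995949554632
tip on axis [311.84702707 168.86464087]
a [-56.7  -0.   30.5] tip [-60.2  -0.   34. ] phi 45.16
nose centre [-56.2  -0.   30. ] 5.7
```

φ comes out at 45.2°, so the tilt is right. Now to a standoff in front of the camera.

```bash
python3 jog.py '-8 -20 14 0 .2;-14 -35 25 0 .2;-14 -35 25 0 .2;-14 -35 25 0 .2;-14 -35 25 0 .2;-14 -35 25 0 .2;-14 -35 25 0 .2;-14 -35 25 0 .2;-14 -35 25 0 .2;-14 -35 25 0 .2;-14 -35 25 0 .2;-14 -35 25 0 .2'|grep -E 'pos|force:'; python3 jog.py '-14 -35 25 0 .2;-10 -20 14 0 .2;0 0 0 -.033 .2;0 0 0 0 .2;0 0 0 0 .2;0 0 0 0 .2'|grep -E 'pos|force|t:'
python3 - <<'E'
from h import *
p,r=tool();M=r.as_matrix();print(p,np.degrees(np.arctan2(M[1,0],M[0,0])),(M.T@(np.array([576.2,-231.8,194.9])-p)).round(1))
E
```

```text
tcp_pos: [536.1, -170.8, 258.1]
force: [0.6, 0.1, -2.1]
grasp_force: 68.2
t: 33.55
tcp_pos: [547.6, -228.0, 221.7]
force: [0.0, -0.4, -2.0]
grasp_force: 68.1
[ 547.6362812  -228.01046378  221.72375313] 168.03011802692242 [-28.7   2.2  26.8]
```

```bash
python3 jog.py '-10 1 10 0 .2;-10 1 10 0 .2;-6 0 5 0 .2;-2.5 0 1.5 0 .2;0 0 0 0 .2;0 0 0 0 .2;0 0 0 0 .2'|grep -E 'pos|force|t:'
python3 - <<'E'
from h import *
p,r=tool();M=r.as_matrix();print(p,np.degrees(np.arctan2(M[1,0],M[0,0])),M[2].round(4),(M.T@(np.array([576.2,-231.8,194.9])-p)).round(1))
for n in("side","top","wrist"):cv2.imwrite(f"pics/{n}9.png",manip.get_image(n)[:,:,::-1])
N=p+M@np.array([-55,0,27.5]);print(N)
for n in("side","top","wrist"):print(n,proj(n,N).round(1),proj(n,[671.5,-252.2,125]).round(1),proj(n,[630,-243.2,167.4]).round(1))
a=cv2.imread("pics/side9.png",0)
for y in range(120,164,1):print(y,' '.join('%3d'%x for x in a[y,254:302]))
E
```

```text
t: 34.25
tcp_pos: [576.2, -232.5, 195.5]
force: [-0.2, 0.3, -2.4]
grasp_force: 68.1
[ 576.19583419 -232.54541919  195.4605703 ] 168.0314213019704 [-6.e-04 -2.e-04 -1.e+00] [0.2 0.7 0.6]
[ 630.01453916 -243.96088604  167.99269612]
side [286.5 135.3] [271.4 145. ] [286.4 135.6]
top [374.3 198.6] [374.2 184. ] [373.9 198.6]
wrist [272.5 321.9] [273.1 329.2] [273.6 321.1]
120 200 203 201 200 199 198 200 200 199 200 200 203 204 203 203 201 200 200 200 201 203 205 206 205 206 205 203 203 204 202 202 203 203 203 202 202 203 202 202 202 200 195 153  87  43  39  42  46
121 200 201 202 201 201 200 201 200 201 201 203 205 206 206 205 203 204 204 202 202 202 204 203 205 201 203 202 202 203 203 202 203 202 202 200 199 200 201 201 199 198 196 174 106  49  44  52  57
122 199 200 201 199 200 203 204 202 202 203 204 205 205 205 204 204 203 203 201 202 203 203 203 203 201 200 202 203 205 204 204 203 202 202 201 200 199 198 199 197 195 195 190 126  62  45  57  66
123 200 200 200 198 200 203 202 202 202 203 203 202 201 203 204 203 202 202 200 201 203 202 202 202 200 201 204 207 206 204 202 203 203 204 2
[... 7194 characters left out ...]
  55  56  55  55  54  55  53  55  54  54  54  56  55  56  55  55  56  55  57  56  55  57  55  55  56  54  56  57
161  94  88  77  83  98 115 144 143  98  67  60  64  65  74  76  69  61  58  56  54  55  55  53  55  54  55  53  56  55  53  55  55  55  54  56  56  56  56  56  57  56  54  55  57  56  53  56  53
162  78  64  61  64  81 102 119 104  75  61  61  59  78 148 167 145 107  83  77  69  62  56  54  55  55  55  57  56  54  54  54  56  55  56  56  55  55  55  56  56  54  55  55  57  57  55  55  53
163  61  60  60  61  63  80  98  87  69  61  60  60 105 225 240 231 198 174 169 147 118  91  77  68  63  58  55  54  55  56  54  56  56  55  56  56  56  55  56  55  54  55  55  55  54  54  55  54
```

```bash
python3 jog.py '-1 .6 1.5 0 .2;0 0 0 0 .2;0 0 0 0 .2;0 0 0 0 .2'|grep -E 'pos|force|t:'
python3 - <<'E'
from h import *
a=manip.get_image("top");cv2.imwrite("pics/top10.png",a[:,:,::-1]);a=cv2.cvtColor(a,cv2.COLOR_RGB2GRAY)
b=cv2.imread("pics/top0.png",0)
for y in range(174,212,2):print(y,' '.join('%3d'%x for x in a[y,358:392]))
# bystander check: changed pixels vs start
s0=cv2.imread("pics/side0.png",0).astype(int);s1=cv2.cvtColor(manip.get_image("side"),cv2.COLOR_RGB2GRAY).astype(int)
d=(abs(s0-s1)>30).astype(np.uint8);n,l,st,c=cv2.connectedComponentsWithStats(d)
print([st[i].tolist() for i in range(1,n) if st[i][4]>6])
E
```

```text
t: 34.8
tcp_pos: [577.2, -232.1, 193.4]
force: [0.0, -0.6, -2.6]
grasp_force: 68.1
174 121  70  95 115 161 247 176 126  66  62  65  67  66  66  76  79  78  80  78  69  70  71  71  68  68  74  77  76  81  85  95 123 137  96
176 163  82 109 120 246 201  68  65  64  99 150 203 202 251 251 250 250 251 251 251 232 230 165 123  77  71  75  77  88  99 129 146 112 154
178 223 145 129 229 140  65  65 138 222 250 251 251 250 250 246 246 246 247 245 248 250 251 251 248 177  86 103 107  99 135 148 125 164 166
180 248 246 247 214  74  78 232 251 251 250 247 244 161 101 121 141 142 142 122 107 113 211 205  82  86 101  90 100 145 135 125 171 171 170
182 247 247 246 159  77 235 251 250 251 211  80 144 198 195 198 197 199 198 199 198 188  96  76  76  80  96 115 151 141 136 177 175 174 176
184 247 246 247 161 113 251 252 251 251 112 160 198 199 195 199 199 199 197 197 155  75  76  78  82 102 118 159 117 163 177 179 179 178 179
186 246 247 246 174 109 250 251 251 251 103 123 197 198 198 198 197 197 186  99  73  75  79  86 112 136 163 115 169 182 178 182 178 178 180
188 246 247 246 248 101 157 251 250 2
[... 1381 characters left out ...]
0  68  68  80  93  97  96  83  86  85 132 175 179 179 181 179 179 179 180 177 180 171 124 154 159 162 163 163 165 168 167
210 101 163 110  77  70  78  81  82  82  82  83  82 158 177 180 179 181 178 179 179 180 176 178 174 132 155 152 156 160 159 159 162 162 165
[[307, 0, 2, 5, 7], [286, 0, 44, 137, 2629], [359, 0, 44, 32, 1151], [401, 0, 87, 71, 2563], [448, 0, 112, 234, 18511], [290, 32, 5, 4, 12], [284, 129, 15, 11, 76], [550, 168, 10, 49, 261], [551, 236, 5, 8, 17], [552, 263, 8, 2, 9], [542, 280, 18, 39, 282], [334, 308, 9, 4, 29], [334, 313, 11, 16, 104], [346, 314, 3, 5, 11], [334, 329, 5, 2, 8], [322, 331, 3, 10, 18], [333, 332, 16, 14, 111], [324, 342, 5, 4, 9], [339, 344, 7, 4, 10]]
```

```bash
python3 jog.py '0 0 0 0 .2;0 0 0 0 .2;0 0 0 0 .2'|grep -E 'pos|force|t:'; python3 -c "
from plant import manip
print(manip.close_job())"
```

```text
t: 35.2
tcp_pos: [577.3, -232.1, 193.5]
force: [0.3, -0.2, -0.8]
grasp_force: 68.1
the job is handed in; nothing more can be done
None
```

Job handed in at 35.2 s: sleeve turned to the reader, punch drawn and held steady at about 45° with its nose about 60 mm in front of the lens (to within a few mm, sideways centring not directly visible), bystanders unmoved in the side view; I tipped the punch by dragging its nose on the bench, because the jog cannot tilt the tool.

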